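# Flip the crushing board against the backstop

## Robot

A 7-joint arm with a two-finger parallel gripper is mounted at the origin on the work surface. World frame = base frame: x ahead of the robot, y to its left, z up, the work surface at z = 0. Lengths are in m, angles in degrees, forces in N, time in s.
With the tool pointing down it reaches from about 0.425 to 0.875 m from the base axis. Payload 4.7 kg.
Tool frame: the origin (TCP) lies on the centre line of the jaws, within the pads' length; the fingertips stand 8 mm ahead of it and the grasp point (between the pads) lies 11 mm behind it; z points along the fingers, y is the direction in which the jaws open and shut (so a half turn about z gives the same grasp; the last joint's range is limited). The gripper opens to 87 mm and grips with 3 to 60 N. Pads are 19 mm wide; open, the fingers measure 117 mm over their backs; the gripper's body (75 mm by 190 mm) begins 51 mm behind the grasp point.
Start: joints at [66.068, 18.392, -4.016, 83.108, 1.295, 78.541, -3.26], TCP at [0.272, -0.59, 0.2] pointing down, gripper open.
Joint ranges: [-163.93, 163.93], [-17.29, 119.83], [-79.2, 71.16], [3.27, 140.29], [-89.18, 269.18], [5.43, 117.66], [-154.24, 154.24]. Speed limits (degrees/s): [147.25, 147.25, 180, 180, 180, 180, 180].

## Interface

Orientations are given as [roll, pitch, yaw] about the fixed x, y, z axes, in that order (R = Rz(yaw) Ry(pitch) Rx(roll)).
In Python, from cell import status, vision, workorder gives the robot as it stands.
- The arm moves only by the tool step_arm, never from a script. Its argument "series" is a list of rows, each an object of numbers: "ax", "ay", "az": the turn, a rotation vector about the world's x, y, z in degrees; "x", "y", "z": the shift along the world's x, y, z in m; "claw": the opening in per cent of the stroke, from 0 (shut) to 100 (fully open). In form: [{"ax": .., "ay": .., "az": .., "x": .., "y": .., "z": .., "claw": ..}, ...]. A call has 1 to 12 rows; each row is the pose to reach, as a shift and turn from the pose commanded when the call began; what a row does not reach only later rows make up. A row lasts 1/10 s, in which the tool goes at most 50 mm and 8.59 degrees, less where a joint would pass 70% of its speed; a pose out of reach is approached as far as the arm can. A call with a gripper value outside its range is refused whole. The fingers move at their own pace and stop on an object; "squeeze" is the grip in N (left out, the last holds). Time passes only in rows, so rows that repeat a pose let the fingers close. It gives the time, the measured TCP pose, the force and the opening at its end, in the units of the state.
- status.get_obs(): the state, without advancing time (a new reading comes with each control period).
- vision.read_camera(name): name is "side" or "top" or "wrist"; returns the picture (480x640x3 uint8, red, green, blue); there is no depth.
- vision.camera_params(name): a dict with "fovy" (degrees; the focal length in pixels is half the picture's height over the tangent of half this angle, whatever the lens; pixels are square), "cx", "cy" (the principal point, pixels), "dist" ([k1, k2, p1, p2, k3] as OpenCV has them; the pictures are not rectified), "eye" and "orientation" of the camera in the world; the wrist camera has in their place "tool_from_camera" (4x4, takes a point from camera to tool coordinates, whose origin is the TCP and whose axes are the flange's). Camera axes: x right, y down, z forward; pixel columns grow to the right and rows downward; lengths in m; the calibration is good to about 2 mm. A picture is of the moment at which its call begins: read the wrist's pose just before it. camera_params takes no time and is no camera call.
- workorder.sign_off(): hands the job in, once; it reports no verdict.
The state is a dict: "time_s": time; "qpos": joint angles; "joint_velocities": joint speeds; "effort": joint torques, N m; "tool_pos": TCP position; "tool_rot": TCP orientation; "force": force on the tool from outside, world axes, zero at the start; "wrist_torque": the same for the moment, N m; "grip_width": finger opening in m.
Only numpy, scipy, OpenCV 4.12 (cv2) and the standard library are available. Lean on these libraries where they do the work, as an engineer would, in place of code of your own. Each camera call takes 0.05 s, during which the arm holds its last target.

## Task

Two can-crushing boards lie on the bench in front of the bent-steel backstop; they are kept blue face up. Push the one that shows bare wood up against the backstop until it stands leaning on it, then tip its top back over so that it lies flat on the bench in front of the backstop with its blue face up. Leave the other board where it is.

Things in the scene. Friction and masses are not known exactly. Their poses are not given: they have to be found in the camera images.
- bare_board: the board to turn: loose lacquered wooden slab, 130 mm (x, towards the backstop) by 110 (y) by 15 thick, 0.1 to 0.21 kg, bare wood up at the start, blue paint below. Origin: centre of the blue face; z points through to the bare face: up at the start, down when turned. Its far edge starts 10 to 35 mm from the backstop's foot, parallel within about 6 degrees.
- blue_board: the other board, same size, already blue face up, to be left alone. It lies left or right of the first, centres about 190 mm apart along the backstop. Origin: centre of its underside.
- backstop: fixed fence of slippery bent steel, 380 mm long (y), 76 high. Origin: middle of its foot line on the bench; x away from the robot, z up. Seen from the side its face rises from x 0, z 0 through (14, 14) and (24, 36) to the top edge at (30, 76) mm; sheet 5 mm thick; behind it a 4 mm high flange back to x = 70 mm and thin struts. A board pushed squarely at its near edge climbs it easily.
- backstop_top (a point): middle of the backstop's top edge, 30 mm behind and 76 mm above the foot line; axes as the backstop. A board pushed up until its lower edge is at the foot line stays leaning at about 68 degrees, its top 50 mm behind the foot line and about 121 mm high, so fingers can reach behind it above the fence; pulled past upright it falls towards the robot.
Not all that is in view belongs to the job. Leave any green, orange or pink look-alike of the bare_board alone.

How it is judged (in metres and radians):
On the way:
1. the bare board stands leaning against the backstop (angle between bare_board's own z axis and vertical between 0.87 and 1.57 rad and contact force between bare_board and backstop above 0.05 N), for 0.2 s.
At the end, for the whole second after the job is handed in: The bare board has been turned over: it lies at rest flat on the bench (within 10 degrees, blue face up) in front of the backstop, its centre 30 to 200 mm from the foot line and within 170 mm of the backstop's middle lengthwise; the other board lies flat, within 20 mm of where it was (angle between bare_board's own z axis and vertical above 2.96 rad and height (world z) of bare_board below 0.03 m and x of bare_board in the frame of backstop between -0.2 and -0.03 m and y of bare_board in the frame of backstop between -0.17 and 0.17 m and linear speed of bare_board below 0.02 m/s and distance of blue_board from where it was at the start of the episode below 0.02 m and angle between blue_board's own z axis and vertical below 0.17 rad); the robot touches nothing.
It fails at once if the blue-side-up board is moved by more than 20 mm (distance of blue_board from where it was at the start of the episode above 0.02 m).
It also fails if it takes over 45 s, if anything falls off the work surface, if the arm or the gripper's body presses on something with over 40 N, if the wrist force passes 120 N, or if a joint passes its speed limit or range.

## Working session

There is one attempt and no reset: what is moved stays moved. The work goes in short steps, Python scripts to look and compute and a tool call to move; the robot and the scene stay as the last step left them, time stands still between calls to the robot, and variables do not carry over. Pictures are saved under pics/ and viewed, and the job is handed in when it is done.

Besides the shell and the picture viewer there is one more tool, called after "Request:" in YAML: its name, and indented under it one key for each argument. step_arm: Moves the arm, as the interface text tells. Its arguments: {"type":"object","properties":{"series":{"type":"array"},"squeeze":{"type":"number"}},"required":["series"]}

```bash
mkdir -p pics; ls; python3 - <<'E'
from cell import status, vision, workorder
import cv2
print(status.get_obs())
for n in ["side","top","wrist"]:
    im=vision.read_camera(n); cv2.imwrite(f"pics/{n}0.png",im[:,:,::-1]); print(n,vision.camera_params(n))
E
```

```text
pics
{'time_s': 0.0, 'qpos': array([66.06831636, 18.43740082, -4.01745578, 83.17482622,  1.29631515,
       78.54422216, -3.25999804]), 'joint_velocities': array([ 0.03898542,  0.07352802,  0.02406619, -0.04408994, -0.01572798,
       -0.04066543, -0.02817073]), 'effort': array([-8.66016489e-04, -4.91292465e+01, -4.04656129e-01, -3.12525666e+01,
       -6.40279963e-02,  4.37662541e-02,  1.93483384e-04]), 'tool_pos': array([ 0.27172369, -0.58979812,  0.19888134]), 'tool_rot': array([-1.79888882e+02,  6.65592276e-03,  2.47435285e+01]), 'force': array([ 0.36649265, -0.51551184,  0.47251257]), 'wrist_torque': array([0.0728385 , 0.00958882, 0.01818736]), 'grip_width': 0.0868517832123587}
side {'fovy': 46.46204793156175, 'cx': 322.74626329614466, 'cy': 240.28659872244287, 'dist': array([-0.12220371,  0.        ,  0.        ,  0.        ,  0.        ]), 'eye': array([0.23836438, 0.62657738, 0.60732455]), 'orientation': array([-127.54549648,   -0.54715723, -159.46766606])}
top {'fovy': 49.472496038344765, 'cx': 309.119399006536, 'cy': 241.85472329019217, 'dist': array([-0.09863524,  0.        ,  0.        ,  0.        ,  0.        ]), 'eye': array([ 0.25341543, -0.03847285,  0.92011823]), 'orientation': array([-1.67151726e+02,  2.68743376e-02, -8.46344106e+01])}
wrist {'fovy': 61.12509023883313, 'cx': 311.1104301197378, 'cy': 239.70124398598807, 'dist': array([-0.08290848,  0.        ,  0.        ,  0.        ,  0.        ]), 'tool_from_camera': array([[-5.00209691e-04, -9.56595304e-01, -2.91419241e-01,
         8.02349267e-02],
       [ 9.99999851e-01, -4.14147100e-04, -3.57006095e-04,
         1.21152825e-03],
       [ 2.20819920e-04, -2.91419376e-01,  9.56595368e-01,
        -1.85284758e-01],
       [ 0.00000000e+00,  0.00000000e+00,  0.00000000e+00,
         1.00000000e+00]])}
```

View pics/top0.png

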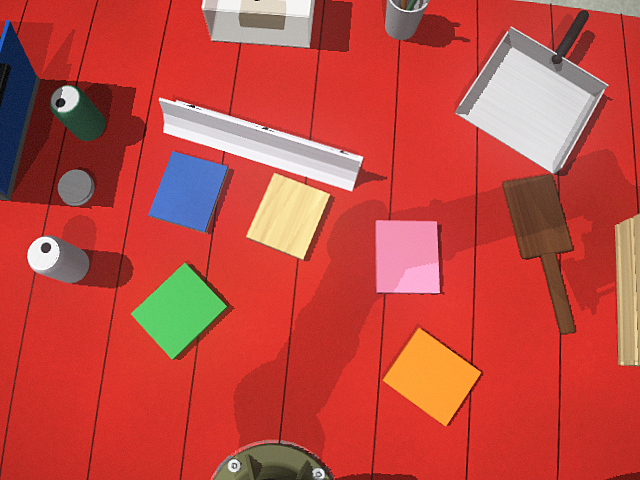

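View pics/side0.png

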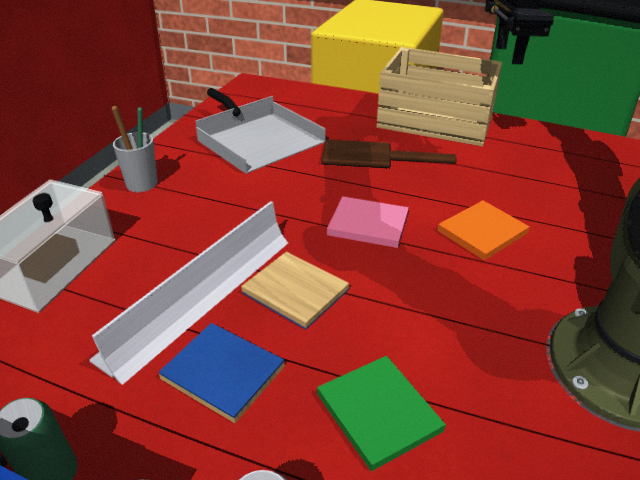

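The top view shows the bare board around (289,216), the blue board around (190,190), and the white backstop running from (160,100) to (362,190). Next I measure them.

```bash
cat > h.py <<'E'
import numpy as np, cv2
from scipy.spatial.transform import Rotation as R
from cell import status, vision, workorder
def cam(n,obs=None):
    p=vision.camera_params(n); f=240/np.tan(np.radians(p['fovy']/2))
    K=np.array([[f,0,p['cx']],[0,f,p['cy']],[0,0,1]])
    if 'eye' in p: return K,p['dist'],R.from_euler('xyz',p['orientation'],degrees=True).as_matrix(),p['eye']
    T=p['tool_from_camera']; Rt=R.from_euler('xyz',obs['tool_rot'],degrees=True).as_matrix()
    return K,p['dist'],Rt@T[:3,:3],Rt@T[:3,3]+obs['tool_pos']
def ray(c,px):
    K,d,Rm,e=c
    u=cv2.undistortPoints(np.array(px,float).reshape(-1,1,2),K,d).reshape(-1,2)
    return np.c_[u,np.ones(len(u))]@Rm.T
def onz(c,px,z):
    v=ray(c,px); return c[3]+v*((z-c[3][2])/v[:,2])[:,None]
def proj(c,P):
    K,d,Rm,e=c
    r,_=cv2.Rodrigues(Rm.T); return cv2.projectPoints(np.array(P,float).reshape(-1,1,3),r,-Rm.T@e,K,d)[0].reshape(-1,2)
def quad(mask):
    mask=cv2.morphologyEx(mask.astype(np.uint8),cv2.MORPH_OPEN,np.ones((5,5)))
    cs,_=cv2.findContours(mask,cv2.RETR_EXTERNAL,cv2.CHAIN_APPROX_NONE)
    return sorted(cs,key=cv2.contourArea)[::-1]
def grab(n,name):
    obs=status.get_obs(); im=vision.read_camera(n)
    cv2.imwrite(f'pics/{name}.png',im[:,:,::-1]); return obs,im
E
cat > m.py <<'E'
from h import *
for n in ['top','side']:
    im=cv2.imread(f'pics/{n}0.png'); hsv=cv2.cvtColor(im,cv2.COLOR_BGR2HSV); H,S,V=cv2.split(hsv); c=cam(n)
    win=np.zeros_like(H,bool)
    if n=='top': win[145:270,140:340]=1; ww=(90,200,155,370)
    else: win[240:420,150:360]=1; ww=(195,390,85,295)
    for nm,m in [('bare',(H>12)&(H<30)&(S>40)&(V>150)&win),('blue',(H>100)&(H<125)&(S>100)&win)]:
        ct=quad(m)[0]; ap=cv2.minAreaRect(ct)
        a=cv2.approxPolyDP(ct,8,True).reshape(-1,2)
        P=onz(c,a,0.015); print(n,nm,a.tolist(),P[:,:2].round(4).tolist(), np.linalg.norm(P-np.roll(P,-1,0),axis=1).round(4),'ctr',onz(c,[[cv2.moments(ct)['m10']/cv2.moments(ct)['m00'],cv2.moments(ct)['m01']/cv2.moments(ct)['m00']]],.015).round(4))
    m=(S<60)&(V>90); w=np.zeros_like(H,bool); w[ww[0]:ww[1],ww[2]:ww[3]]=1
    ct=quad(m&w)[0]; a=cv2.approxPolyDP(ct,3,True).reshape(-1,2); print(n,'stop',a.tolist()); print(onz(c,a,0).round(3)[:,:2].tolist())
    print(onz(c,a,0.076).round(3)[:,:2].tolist())
    cv2.imwrite(f'pics/{n}crop.png',cv2.resize(im[ww[0]-10:ww[1]+70,ww[2]-20:ww[3]+20],None,fx=2.4,fy=2.4,interpolation=cv2.INTER_CUBIC))
E
python3 m.py
```

```text
top bare [[274, 174], [248, 237], [303, 258], [328, 194]] [[0.5804, 0.0576], [0.4576, 0.0909], [0.4287, -0.0107], [0.5512, -0.0446]] [0.1273 0.1056 0.1271 0.1063] ctr [[0.5035 0.0236 0.015 ]]
top blue [[172, 152], [150, 215], [204, 230], [225, 166]] [[0.6069, 0.2534], [0.4818, 0.2745], [0.463, 0.1716], [0.5879, 0.1499]] [0.1269 0.1046 0.1267 0.1052] ctr [[0.5333 0.2118 0.015 ]]
top stop [[160, 99], [164, 132], [346, 189], [353, 187], [361, 156], [262, 129], [260, 125], [190, 107], [181, 101]]
[[0.722, 0.3], [0.653, 0.281], [0.569, -0.077], [0.574, -0.09], [0.637, -0.1], [0.675, 0.092], [0.683, 0.097], [0.709, 0.238], [0.721, 0.258]]
[[0.683, 0.272], [0.62, 0.254], [0.543, -0.074], [0.548, -0.086], [0.605, -0.095], [0.64, 0.081], [0.647, 0.086], [0.672, 0.215], [0.682, 0.233]]
side bare [[242, 285], [306, 322], [345, 282], [284, 253]] [[0.5815, 0.0573], [0.4574, 0.0955], [0.4324, -0.0082], [0.552, -0.0405]] [0.1298 0.1067 0.1239 0.1021] ctr [[0.5029 0.0321 0.015 ]]
side blue [[209, 325], [161, 374], [235, 416], [281, 358]] [[0.5869, 0.1528], [0.6023, 0.2566], [0.4793, 0.2788], [0.4639, 0.1714]] [0.105  0.1249 0.1085 0.1244] ctr [[0.5306 0.218  0.015 ]]
side stop [[272, 203], [93, 334], [99, 352], [91, 362], [124, 382], [280, 249], [285, 239], [275, 222]]
[[0.644, -0.191], [0.748, 0.222], [0.717, 0.248], [0.716, 0.268], [0.651, 0.279], [0.571, -0.065], [0.574, -0.095], [0.613, -0.136]]
[[0.594, -0.089], [0.684, 0.273], [0.657, 0.295], [0.657, 0.312], [0.599, 0.322], [0.529, 0.022], [0.532, -0.004], [0.566, -0.04]]
```

Request:
step_arm:
  series:
    - {"x":0.03,"y":0.035,"az":8,"claw":60}
    - {"x":0.055,"y":0.07,"az":16,"claw":60}
    - {"x":0.08,"y":0.105,"az":24,"claw":60}
    - {"x":0.105,"y":0.14,"az":32,"claw":60}
    - {"x":0.13,"y":0.175,"az":40,"claw":60}
    - {"x":0.15,"y":0.21,"az":48,"claw":60}
    - {"x":0.175,"y":0.245,"az":56,"claw":60}
    - {"x":0.195,"y":0.28,"az":64,"claw":60}
    - {"x":0.215,"y":0.315,"az":72,"claw":60}
    - {"x":0.215,"y":0.35,"az":80,"claw":60}
    - {"x":0.215,"y":0.385,"az":88,"claw":60}

```text
invalid input
```

Request:
step_arm:
  series:
    - {"ax":0,"ay":0,"az":8,"x":0.03,"y":0.035,"z":0,"claw":60}
    - {"ax":0,"ay":0,"az":16,"x":0.055,"y":0.07,"z":0,"claw":60}
    - {"ax":0,"ay":0,"az":24,"x":0.08,"y":0.105,"z":0,"claw":60}
    - {"ax":0,"ay":0,"az":32,"x":0.105,"y":0.14,"z":0,"claw":60}
    - {"ax":0,"ay":0,"az":40,"x":0.13,"y":0.175,"z":0,"claw":60}
    - {"ax":0,"ay":0,"az":48,"x":0.15,"y":0.21,"z":0,"claw":60}
    - {"ax":0,"ay":0,"az":56,"x":0.175,"y":0.245,"z":0,"claw":60}
    - {"ax":0,"ay":0,"az":64,"x":0.195,"y":0.28,"z":0,"claw":60}
    - {"ax":0,"ay":0,"az":72,"x":0.215,"y":0.315,"z":0,"claw":60}
    - {"ax":0,"ay":0,"az":80,"x":0.215,"y":0.35,"z":0,"claw":60}
    - {"ax":0,"ay":0,"az":88,"x":0.215,"y":0.385,"z":0,"claw":60}

```text
time_s: 1.25
tool_pos: [0.4872, -0.2034, 0.1995]
tool_rot: [-180.0, -0.0, 113.1]
force: [0.3, -0.1, 0.7]
grip_width: 0.0523
```

Request:
step_arm:
  series:
    - {"ax":0,"ay":0,"az":8,"x":-0.01,"y":0.035,"z":0,"claw":60}
    - {"ax":0,"ay":0,"az":16,"x":-0.02,"y":0.07,"z":0,"claw":60}
    - {"ax":0,"ay":0,"az":24,"x":-0.03,"y":0.105,"z":0,"claw":60}
    - {"ax":0,"ay":0,"az":32,"x":-0.04,"y":0.14,"z":0,"claw":60}
    - {"ax":0,"ay":0,"az":40,"x":-0.05,"y":0.175,"z":0,"claw":60}
    - {"ax":0,"ay":0,"az":48,"x":-0.06,"y":0.21,"z":0,"claw":60}
    - {"ax":0,"ay":0,"az":54,"x":-0.065,"y":0.248,"z":0,"claw":60}
    - {"ax":0,"ay":0,"az":54,"x":-0.065,"y":0.248,"z":0,"claw":60}
    - {"ax":0,"ay":0,"az":54,"x":-0.065,"y":0.248,"z":-0.04,"claw":60}
    - {"ax":0,"ay":0,"az":54,"x":-0.065,"y":0.248,"z":-0.08,"claw":60}
    - {"ax":0,"ay":0,"az":54,"x":-0.065,"y":0.248,"z":-0.12,"claw":60}
    - {"ax":0,"ay":0,"az":54,"x":-0.065,"y":0.248,"z":-0.12,"claw":60}

```text
time_s: 2.45
tool_pos: [0.4173, 0.0421, 0.0756]
tool_rot: [-179.9, -0.6, 166.7]
force: [-1.2, -0.0, 0.1]
grip_width: 0.0523
```

```bash
python3 - <<'E'
from h import *
o,im=grab('wrist','w1'); print(o['tool_pos'],o['tool_rot'],o['qpos'].round(1))
c=cam('wrist',o)
O=np.array([.611,.095,0]);n=np.array([.974,-.2257,0]);t=np.array([.2257,.974,0])
for p in [O-.19*t,O,O+.03*n+[0,0,.076]-.19*t,[.4576,.0909,.015],[.4287,-.0107,.015],[.5804,.0576,.015],[.5512,-.0446,.015]]: print(proj(c,[p]).round())
grab('side','s1')
E
```

```text
[0.41729779 0.04211144 0.07563303] [-179.93165655   -0.57217913  166.72142675] [ 35.   -2.4 -42.9 121.   -2.   61.4  69.9]
[[198. 448.]]
[[430. 448.]]
[[175. 563.]]
[[399. 288.]]
[[238. 281.]]
[[382. 442.]]
[[242. 437.]]
```

View pics/w1.png

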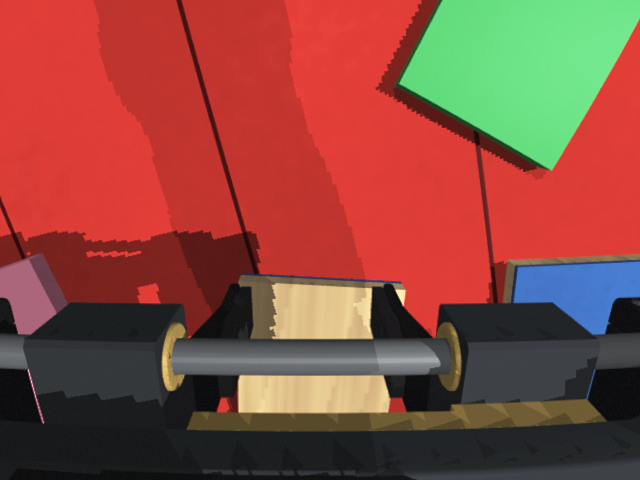

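View pics/s1.png

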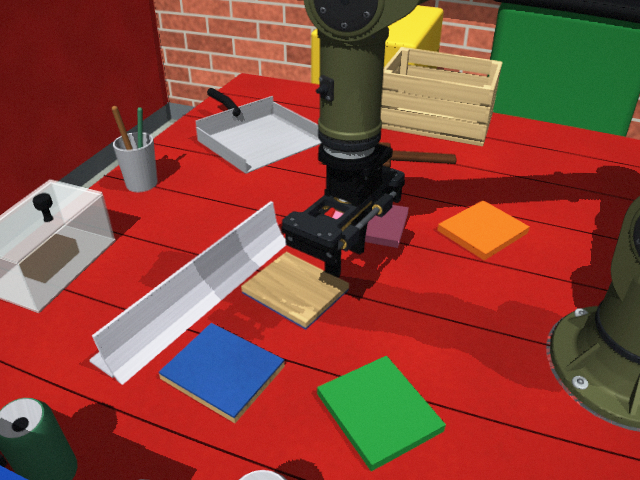

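Request:
step_arm:
  series:
    - {"ax":0,"ay":0,"az":0,"x":0,"y":0,"z":-0.03,"claw":60}
    - {"ax":0,"ay":0,"az":0,"x":0,"y":0,"z":-0.05,"claw":60}
    - {"ax":0,"ay":0,"az":0,"x":0,"y":0,"z":-0.06,"claw":60}
    - {"ax":0,"ay":0,"az":0,"x":0,"y":0,"z":-0.06,"claw":60}

```text
time_s: 2.95
tool_pos: [0.4225, 0.0425, 0.0206]
tool_rot: [180.0, 0.0, 166.7]
force: [0.1, -0.8, 0.1]
grip_width: 0.0521
```

Request:
step_arm:
  series:
    - {"ax":0,"ay":0,"az":0,"x":0,"y":0,"z":-0.008,"claw":60}
    - {"ax":0,"ay":0,"az":0,"x":0.0,"y":0.0,"z":-0.008,"claw":60}
    - {"ax":0,"ay":0,"az":0,"x":0.0078,"y":-0.0018,"z":-0.008,"claw":60}
    - {"ax":0,"ay":0,"az":0,"x":0.0156,"y":-0.0036,"z":-0.008,"claw":60}
    - {"ax":0,"ay":0,"az":0,"x":0.0234,"y":-0.0054,"z":-0.008,"claw":60}
    - {"ax":0,"ay":0,"az":0,"x":0.0312,"y":-0.0072,"z":-0.008,"claw":60}
    - {"ax":0,"ay":0,"az":0,"x":0.039,"y":-0.009,"z":-0.008,"claw":60}
    - {"ax":0,"ay":0,"az":0,"x":0.039,"y":-0.009,"z":-0.008,"claw":60}

```text
time_s: 3.75
tool_pos: [0.4624, 0.0335, 0.0121]
tool_rot: [179.9, 0.0, 166.7]
force: [1.0, -0.6, 0.1]
grip_width: 0.0522
```

```bash
python3 - <<'E'
from h import *
o,im=grab('wrist','w2'); print(o['tool_pos'],o['tool_rot'],o['qpos'].round(1),o['force'])
grab('side','s2')
E
```

```text
[0.46235185 0.03354889 0.01206791] [1.79933106e+02 2.77273456e-02 1.66705399e+02] [ 32.9  10.1 -42.5 119.3   8.5  53.4  62.5] [ 1.04287542 -0.57374754  0.08974209]
```

View pics/s2.png

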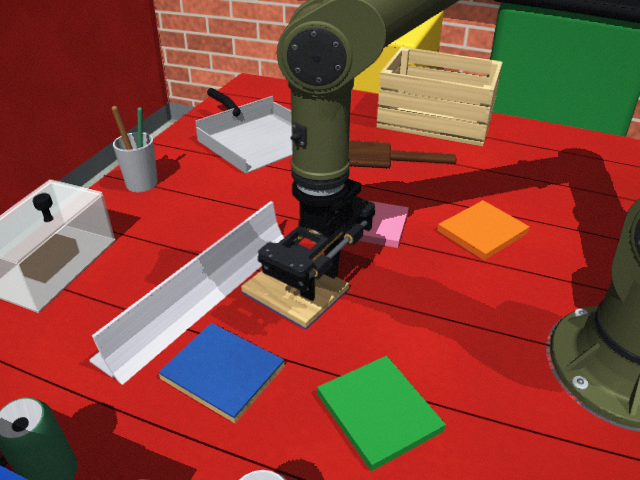

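View pics/w2.png

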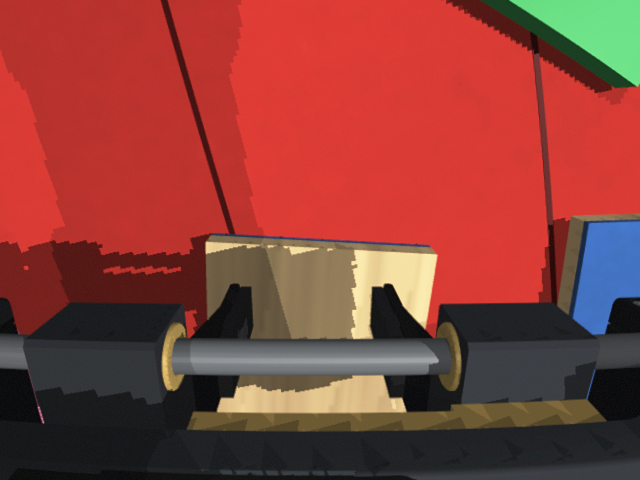

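```bash
python3 - <<'E'
from h import *
o=status.get_obs(); 
Rt=R.from_euler('xyz',o['tool_rot'],degrees=True).as_matrix()
pts=[o['tool_pos']+Rt@np.array(p) for p in [[0,0,0],[0,.026,.008],[0,-.026,.008],[0,.026,-.05],[.0095,.026,.008]]]
for n in ['side','wrist']: print(n,proj(cam(n,o),pts).round().tolist())
print(pts)
print(onz(cam('wrist',o),[[208,241],[437,254]],.015))
im=cv2.imread('pics/s2.png'); cv2.imwrite('pics/s2c.png',cv2.resize(im[210:340,220:380],None,fx=4,fy=4,interpolation=cv2.INTER_CUBIC))
E
```

```text
side [[319.0, 296.0], [309.0, 309.0], [328.0, 290.0], [309.0, 281.0], [314.0, 312.0]]
wrist [[313.0, 284.0], [364.0, 278.0], [262.0, 278.0], [382.0, 336.0], [364.0, 261.0]]
[array([0.46087091, 0.03379073, 0.01179869]), array([0.46682875, 0.05910186, 0.00380801]), array([0.45490208, 0.00848808, 0.00378939]), array([0.46686859, 0.05907113, 0.06180798]), array([0.457582  , 0.06128077, 0.00381551])]
[[ 0.42674909 -0.00904576  0.015     ]
 [ 0.45804853  0.09521872  0.015     ]]
```

View pics/s2c.png

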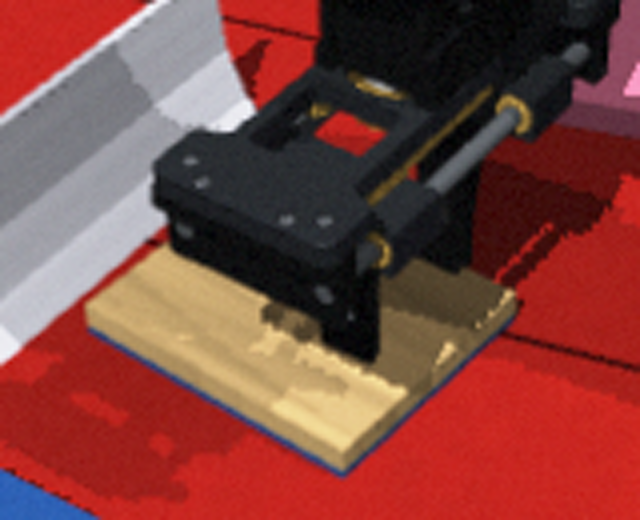

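```bash
python3 - <<'E'
from h import *
o=dict(tool_pos=np.array([.4173,.0421,.0756]),tool_rot=[-179.93,-.572,166.72])
Rt=R.from_euler('xyz',o['tool_rot'],degrees=True).as_matrix()
L=[[x,y,z] for z in (.008,-.011) for y in (.026,.041,-.026,-.041) for x in (-.0095,.0095)]
pts=[o['tool_pos']+Rt@np.array(p) for p in L]
for n in ['side','wrist']:
    im=cv2.imread(f'pics/{n[0]}1.png')
    for i,p in enumerate(proj(cam(n,o),pts)):
        print(n,L[i],p.round()); cv2.circle(im,tuple(int(v) for v in p.round()),1,(0,255,255) if L[i][2]>0 else (255,0,255),-1)
    a,b=(200,250) if n=='side' else (240,200)
    cv2.imwrite(f'pics/{n}1c.png',cv2.resize(im[a:a+130,b:b+200],None,fx=4,fy=4,interpolation=cv2.INTER_CUBIC))
E
```

```text
side [-0.0095, 0.026, 0.008] [330. 287.]
side [0.0095, 0.026, 0.008] [341. 292.]
side [-0.0095, 0.041, 0.008] [324. 293.]
side [0.0095, 0.041, 0.008] [335. 298.]
side [-0.0095, -0.026, 0.008] [349. 267.]
side [0.0095, -0.026, 0.008] [360. 272.]
side [-0.0095, -0.041, 0.008] [354. 262.]
side [0.0095, -0.041, 0.008] [365. 266.]
side [-0.0095, 0.026, -0.011] [330. 277.]
side [0.0095, 0.026, -0.011] [341. 282.]
side [-0.0095, 0.041, -0.011] [324. 282.]
side [0.0095, 0.041, -0.011] [335. 288.]
side [-0.0095, -0.026, -0.011] [349. 257.]
side [0.0095, -0.026, -0.011] [360. 262.]
side [-0.0095, -0.041, -0.011] [354. 252.]
side [0.0095, -0.041, -0.011] [365. 256.]
wrist [-0.0095, 0.026, 0.008] [363. 295.]
wrist [0.0095, 0.026, 0.008] [364. 261.]
wrist [-0.0095, 0.041, 0.008] [392. 295.]
wrist [0.0095, 0.041, 0.008] [394. 261.]
wrist [-0.0095, -0.026, 0.008] [263. 295.]
wrist [0.0095, -0.026, 0.008] [262. 261.]
wrist [-0.0095, -0.041, 0.008] [234. 295.]
wrist [0.0095, -0.041, 0.008] [232. 261.]
wrist [-0.0095, 0.026, -0.011] [368. 312.]
wrist [0.0095, 0.026, -0.011] [370. 275.]
wrist [-0.0095, 0.041, -0.011] [399. 312.]
wrist [0.0095, 0.041, -0.011] [402. 275.]
wrist [-0.0095, -0.026, -0.011] [258. 312.]
wrist [0.0095, -0.026, -0.011] [257. 275.]
wrist [-0.0095, -0.041, -0.011] [227. 312.]
wrist [0.0095, -0.041, -0.011] [224. 275.]
```

View pics/side1c.png

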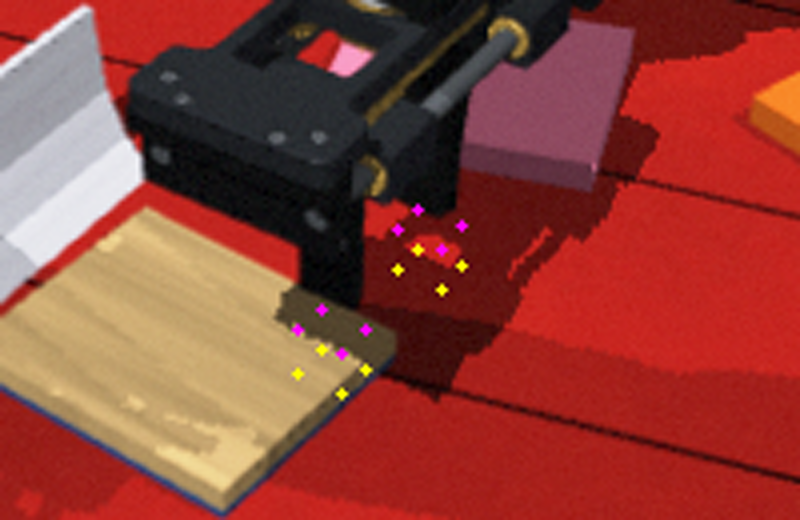

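View pics/wrist1c.png

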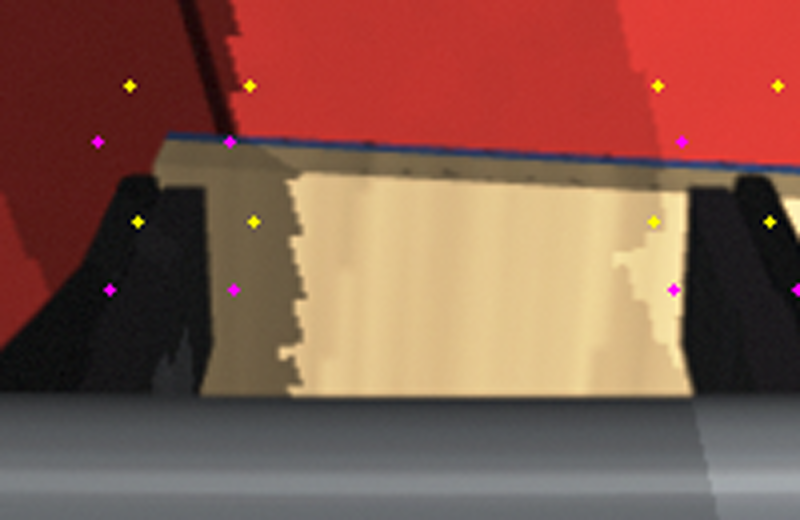

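The fingertips hover over the board, about 20–25 mm higher than the stated TCP geometry puts them, and both cameras agree on this. I'll back out and find the true tip height by measurement and touch.

Request:
step_arm:
  series:
    - {"ax":0,"ay":0,"az":0,"x":-0.02,"y":0.0045,"z":0.005,"claw":60}
    - {"ax":0,"ay":0,"az":0,"x":-0.039,"y":0.009,"z":0.005,"claw":60}
    - {"ax":0,"ay":0,"az":0,"x":-0.042,"y":0.0097,"z":0.0,"claw":60}
    - {"ax":0,"ay":0,"az":0,"x":-0.042,"y":0.0097,"z":-0.005,"claw":60}
    - {"ax":0,"ay":0,"az":0,"x":-0.042,"y":0.0097,"z":-0.007,"claw":60}
    - {"ax":0,"ay":0,"az":0,"x":-0.042,"y":0.0097,"z":-0.007,"claw":60}

```text
time_s: 4.45
tool_pos: [0.4193, 0.0433, 0.0046]
tool_rot: [180.0, -0.0, 166.7]
force: [-0.4, -0.1, -0.2]
grip_width: 0.0519
```

```bash
python3 - <<'E'
from h import *
o,im=grab('side','s3');print(o['tool_pos'],o['tool_rot'],o['force'],o['qpos'].round(1))
im=cv2.imread('pics/s3.png')
Rt=R.from_euler('xyz',o['tool_rot'],degrees=True).as_matrix()
for z,col in ((.008,(0,255,255)),(-.02,(255,0,255))):
  for y in (.026,.041,-.026):
    for x in (-.0095,.0095):
      p=proj(cam('side'),[o['tool_pos']+Rt@np.array([x,y,z])])[0]; cv2.circle(im,tuple(int(v) for v in p.round()),1,col,-1)
cv2.imwrite('pics/s3c.png',cv2.resize(im[220:350,250:450],None,fx=4,fy=4,interpolation=cv2.INTER_CUBIC))
E
```

```text
[0.41934207 0.04334937 0.00459028] [ 1.79956317e+02 -3.61389948e-02  1.66725058e+02] [-0.38828659 -0.05756481 -0.1733167 ] [ 33.8   5.1 -44.  124.9   4.4  51.6  63.9]
```

View pics/s3c.png

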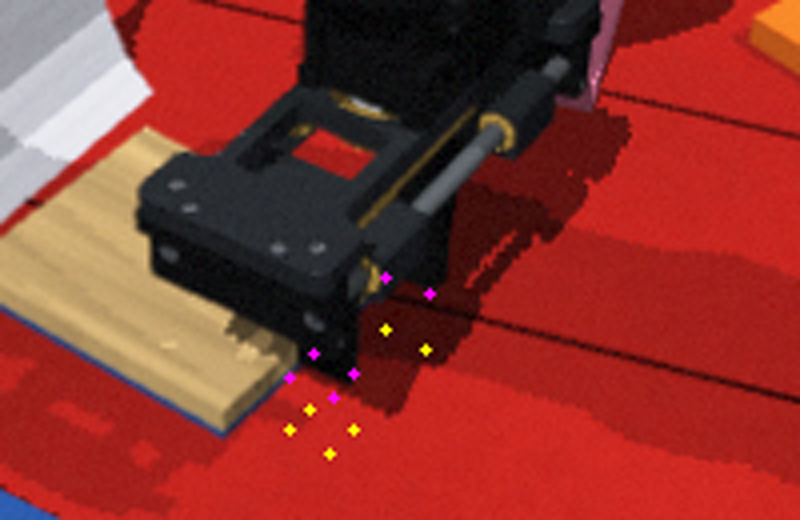

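Request:
step_arm:
  series:
    - {"ax":0,"ay":0,"az":0,"x":0,"y":0,"z":-0.003,"claw":60}
    - {"ax":0,"ay":0,"az":0,"x":0,"y":0,"z":-0.006,"claw":60}
    - {"ax":0,"ay":0,"az":0,"x":0,"y":0,"z":-0.009,"claw":60}
    - {"ax":0,"ay":0,"az":0,"x":0,"y":0,"z":-0.012,"claw":60}
    - {"ax":0,"ay":0,"az":0,"x":0,"y":0,"z":-0.012,"claw":60}

```text
time_s: 5.0
tool_pos: [0.4185, 0.0434, -0.0075]
tool_rot: [180.0, -0.1, 166.7]
force: [-1.0, -1.2, -0.0]
grip_width: 0.0526
```

```bash
python3 - <<'E'
from h import *
o,im=grab('side','s4');print(o['tool_pos'],o['tool_rot'],o['force'],o['qpos'].round(1))
im=cv2.imread('pics/s4.png')
cv2.imwrite('pics/s4c.png',cv2.resize(im[220:350,250:450],None,fx=4,fy=4,interpolation=cv2.INTER_CUBIC))
E
```

```text
[ 0.41854589  0.04335238 -0.00751765] [ 1.79997133e+02 -5.48859411e-02  1.66748020e+02] [-1.02221716 -1.22852644 -0.04096113] [ 33.4   6.5 -43.9 125.4   5.9  50.1  62.6]
```

View pics/s4c.png

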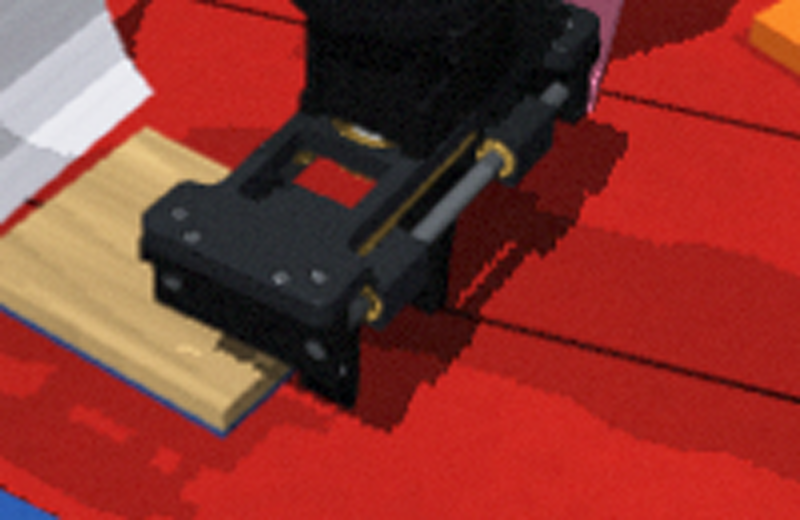

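Request:
step_arm:
  series:
    - {"ax":0,"ay":0,"az":0,"x":0,"y":0,"z":-0.002,"claw":60}
    - {"ax":0,"ay":0,"az":0,"x":0,"y":0,"z":-0.004,"claw":60}
    - {"ax":0,"ay":0,"az":0,"x":0,"y":0,"z":-0.006,"claw":60}
    - {"ax":0,"ay":0,"az":0,"x":0,"y":0,"z":-0.007,"claw":60}
    - {"ax":0,"ay":0,"az":0,"x":0,"y":0,"z":-0.007,"claw":60}

```text
time_s: 5.55
tool_pos: [0.4188, 0.0433, -0.0142]
tool_rot: [180.0, -0.0, 166.7]
force: [-0.3, 0.2, -0.8]
grip_width: 0.0524
```

Request:
step_arm:
  series:
    - {"ax":0,"ay":0,"az":0,"x":0,"y":0,"z":-0.001,"claw":60}
    - {"ax":0,"ay":0,"az":0,"x":0,"y":0,"z":-0.002,"claw":60}
    - {"ax":0,"ay":0,"az":0,"x":0,"y":0,"z":-0.003,"claw":60}
    - {"ax":0,"ay":0,"az":0,"x":0,"y":0,"z":-0.003,"claw":60}

```text
time_s: 5.95
tool_pos: [0.4189, 0.0433, -0.0172]
tool_rot: [180.0, -0.0, 166.7]
force: [0.1, -0.6, -0.0]
grip_width: 0.0522
```

```bash
python3 - <<'E'
from h import *
o,im=grab('side','s5');print(o['tool_pos'],o['tool_rot'],o['force'],o['qpos'].round(1))
im=cv2.imread('pics/s5.png')
cv2.imwrite('pics/s5c.png',cv2.resize(im[220:350,250:450],None,fx=4,fy=4,interpolation=cv2.INTER_CUBIC))
o,im=grab('wrist','w5')
E
```

```text
[ 0.41886662  0.04333018 -0.0171539 ] [ 1.79998124e+02 -1.37928963e-02  1.66742810e+02] [ 0.06925258 -0.60225418 -0.02540447] [ 32.9   7.7 -43.7 125.8   7.1  48.8  61.5]
```

View pics/s5c.png

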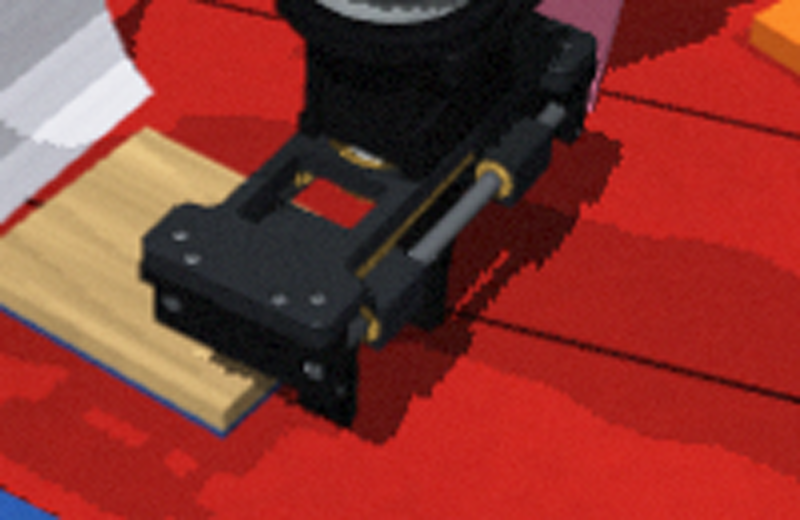

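View pics/w5.png

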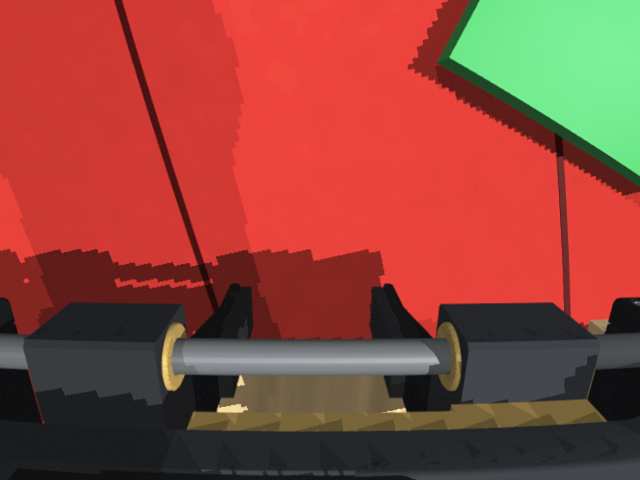

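Request:
step_arm:
  series:
    - {"ax":0,"ay":0,"az":0,"x":0,"y":0,"z":-0.001,"claw":60}
    - {"ax":0,"ay":0,"az":0,"x":0,"y":0,"z":-0.002,"claw":60}
    - {"ax":0,"ay":0,"az":0,"x":0,"y":0,"z":-0.002,"claw":60}

```text
time_s: 6.35
tool_pos: [0.4189, 0.0433, -0.0192]
tool_rot: [180.0, -0.0, 166.7]
force: [-0.0, -0.2, 0.7]
grip_width: 0.0524
```

Request:
step_arm:
  series:
    - {"ax":0,"ay":0,"az":0,"x":0,"y":0,"z":-0.001,"claw":60}
    - {"ax":0,"ay":0,"az":0,"x":0,"y":0,"z":-0.002,"claw":60}
    - {"ax":0,"ay":0,"az":0,"x":0,"y":0,"z":-0.002,"claw":60}

```text
time_s: 6.65
tool_pos: [0.4188, 0.0433, -0.0212]
tool_rot: [180.0, -0.0, 166.7]
force: [0.6, 0.1, -0.8]
grip_width: 0.0522
```

Request:
step_arm:
  series:
    - {"ax":0,"ay":0,"az":0,"x":0,"y":0,"z":-0.001,"claw":60}
    - {"ax":0,"ay":0,"az":0,"x":0,"y":0,"z":-0.002,"claw":60}
    - {"ax":0,"ay":0,"az":0,"x":0,"y":0,"z":-0.002,"claw":60}

```text
time_s: 6.95
tool_pos: [0.4191, 0.0433, -0.0222]
tool_rot: [-180.0, -0.0, 166.7]
force: [-4.4, -0.2, 10.5]
grip_width: 0.0523
```

```bash
python3 - <<'E'
from h import *
o,im=grab('side','s6');print(o['tool_pos'],o['tool_rot'],o['force'],o['qpos'].round(1))
im=cv2.imread('pics/s6.png')
cv2.imwrite('pics/s6c.png',cv2.resize(im[260:350,290:400],None,fx=6,fy=6,interpolation=cv2.INTER_CUBIC))
E
```

```text
[ 0.41910285  0.04331326 -0.02221203] [-1.79959353e+02 -2.66515490e-02  1.66731728e+02] [-4.37880876 -0.17966966 10.52070807] [ 32.7   8.4 -43.6 125.9   7.8  48.2  60.9]
```

View pics/s6c.png

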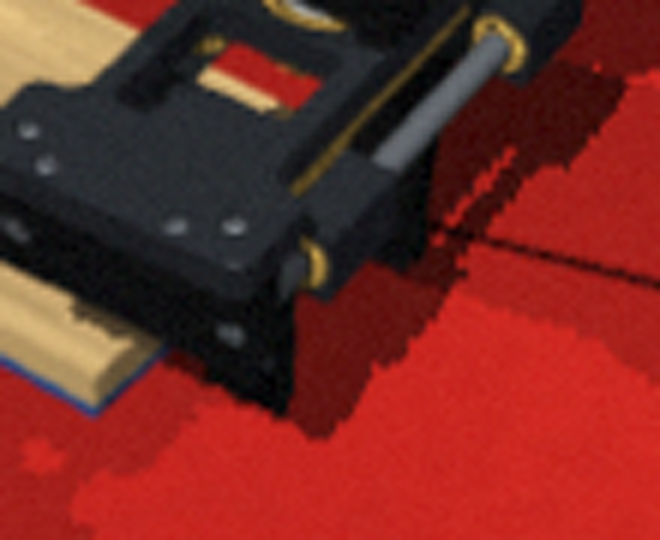

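The tips touch the bench at a reported TCP z of −0.022, so they are about 30 mm shorter than stated. I'll work with that from here.

Request:
step_arm:
  series:
    - {"ax":0,"ay":0,"az":0,"x":0,"y":0,"z":0.004,"claw":60}
    - {"ax":0,"ay":0,"az":0,"x":0.0078,"y":-0.0018,"z":0.004,"claw":60}
    - {"ax":0,"ay":0,"az":0,"x":0.0156,"y":-0.0036,"z":0.004,"claw":60}
    - {"ax":0,"ay":0,"az":0,"x":0.0234,"y":-0.0054,"z":0.004,"claw":60}
    - {"ax":0,"ay":0,"az":0,"x":0.0312,"y":-0.0072,"z":0.004,"claw":60}
    - {"ax":0,"ay":0,"az":0,"x":0.039,"y":-0.009,"z":0.004,"claw":60}
    - {"ax":0,"ay":0,"az":0,"x":0.0468,"y":-0.0108,"z":0.004,"claw":60}
    - {"ax":0,"ay":0,"az":0,"x":0.0546,"y":-0.0126,"z":0.004,"claw":60}
    - {"ax":0,"ay":0,"az":0,"x":0.0546,"y":-0.0126,"z":0.004,"claw":60}

```text
time_s: 7.9
tool_pos: [0.4746, 0.0306, -0.0192]
tool_rot: [180.0, 0.0, 166.7]
force: [-0.5, -0.2, -0.2]
grip_width: 0.0519
```

```bash
python3 - <<'E'
from h import *
o,im=grab('side','s7');print(o['tool_pos'],o['tool_rot'],o['force'],o['qpos'].round(1))
im=cv2.imread('pics/s7.png')
cv2.imwrite('pics/s7c.png',cv2.resize(im[180:400,80:400],None,fx=2.5,fy=2.5,interpolation=cv2.INTER_CUBIC))
E
```

```text
[ 0.47463577  0.03062746 -0.0192088 ] [1.79953118e+02 2.11078870e-02 1.66722864e+02] [-0.52785116 -0.15292047 -0.15683233] [ 31.3  15.  -41.3 119.   12.8  50.3  59.5]
```

View pics/s7c.png

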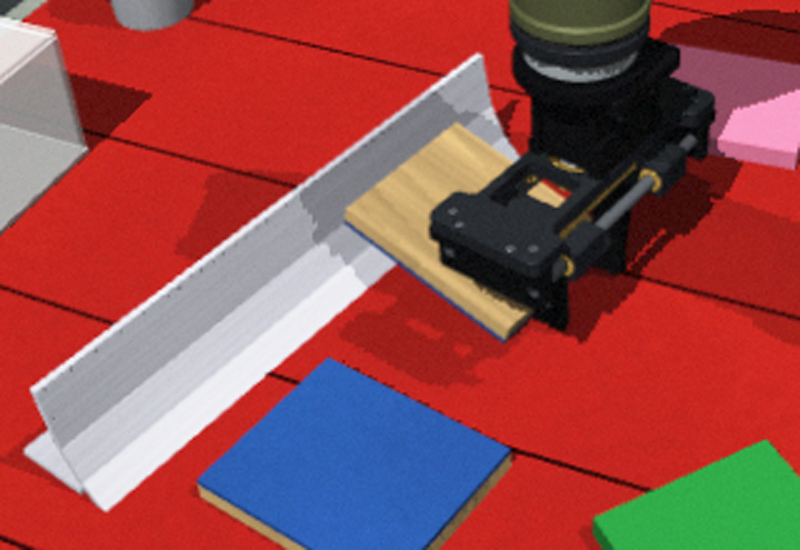

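Request:
step_arm:
  series:
    - {"ax":0,"ay":0,"az":0,"x":0.0078,"y":-0.0018,"z":0,"claw":60}
    - {"ax":0,"ay":0,"az":0,"x":0.0156,"y":-0.0036,"z":0,"claw":60}
    - {"ax":0,"ay":0,"az":0,"x":0.026,"y":-0.006,"z":0,"claw":60}
    - {"ax":-0.8,"ay":-3.4,"az":0,"x":0.0331,"y":-0.0077,"z":0.0003,"claw":60}
    - {"ax":-1.6,"ay":-6.8,"az":0,"x":0.04,"y":-0.0093,"z":0.0005,"claw":60}
    - {"ax":-2.3,"ay":-9.7,"az":0,"x":0.047,"y":-0.0109,"z":0.001,"claw":60}
    - {"ax":-3.0,"ay":-13.1,"az":0,"x":0.0521,"y":-0.0121,"z":0.0015,"claw":60}
    - {"ax":-3.8,"ay":-16.6,"az":0,"x":0.0575,"y":-0.0133,"z":0.002,"claw":60}
    - {"ax":-4.5,"ay":-19.5,"az":0,"x":0.0624,"y":-0.0145,"z":0.003,"claw":60}
    - {"ax":-4.5,"ay":-19.5,"az":0,"x":0.0624,"y":-0.0145,"z":0.003,"claw":60}

```text
time_s: 8.95
tool_pos: [0.5355, 0.0163, -0.016]
tool_rot: [180.0, 20.1, 166.8]
force: [-0.6, -0.2, 0.2]
grip_width: 0.0522
```

```bash
python3 - <<'E'
from h import *
o,im=grab('side','s8');print(o['tool_pos'],o['tool_rot'],o['force'],o['qpos'].round(1))
im=cv2.imread('pics/s8.png')
cv2.imwrite('pics/s8c.png',cv2.resize(im[160:380,80:400],None,fx=2.5,fy=2.5,interpolation=cv2.INTER_CUBIC))
E
```

```text
[ 0.53547614  0.01627298 -0.01600556] [179.96043746  20.07444515 166.83582493] [-0.59034981 -0.24994313  0.24351745] [ 26.8   8.  -38.1 128.5  27.   29.2  44.7]
```

View pics/s8c.png

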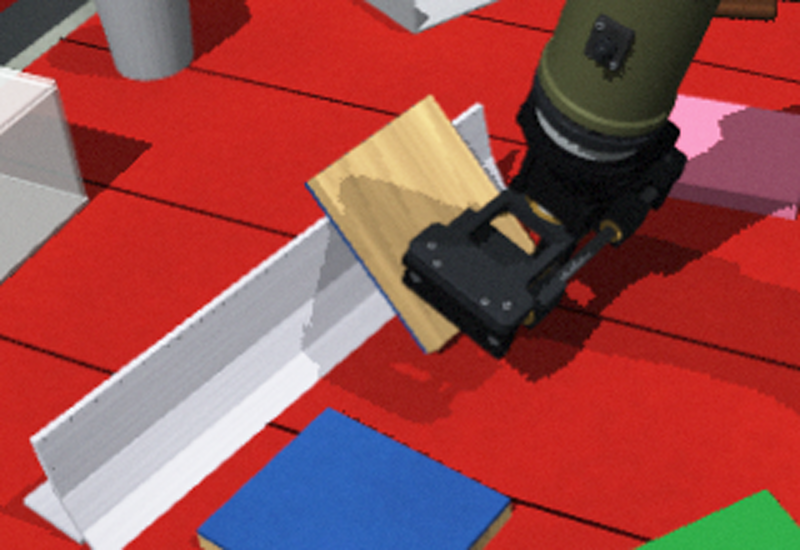

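Request:
step_arm:
  series:
    - {"ax":-0.5,"ay":-2,"az":0,"x":0.0049,"y":-0.0011,"z":0.0005,"claw":60}
    - {"ax":-0.9,"ay":-4,"az":0,"x":0.0097,"y":-0.0023,"z":0.001,"claw":60}
    - {"ax":-1.4,"ay":-6,"az":0,"x":0.0146,"y":-0.0034,"z":0.0015,"claw":60}
    - {"ax":-1.4,"ay":-6,"az":0,"x":0.0195,"y":-0.0045,"z":0.0015,"claw":60}
    - {"ax":-1.4,"ay":-6,"az":0,"x":0.0243,"y":-0.0056,"z":0.0015,"claw":60}
    - {"ax":-1.4,"ay":-6,"az":0,"x":0.0292,"y":-0.0068,"z":0.0015,"claw":60}
    - {"ax":-1.4,"ay":-6,"az":0,"x":0.0341,"y":-0.0079,"z":0.0015,"claw":60}
    - {"ax":-1.4,"ay":-6,"az":0,"x":0.0341,"y":-0.0079,"z":0.0015,"claw":60}

```text
time_s: 9.8
tool_pos: [0.5713, 0.0081, -0.0142]
tool_rot: [179.8, 26.2, 166.6]
force: [-0.2, -0.2, 1.0]
grip_width: 0.0523
```

```bash
python3 - <<'E'
from h import *
o,im=grab('side','s9');print(o['tool_pos'],o['tool_rot'],o['force'],o['qpos'].round(1))
im=cv2.imread('pics/s9.png')
cv2.imwrite('pics/s9c.png',cv2.resize(im[160:380,80:400],None,fx=2.5,fy=2.5,interpolation=cv2.INTER_CUBIC))
E
```

```text
[ 0.57134092  0.00806049 -0.01420581] [179.8261412   26.19870265 166.6436287 ] [-0.1697298 -0.1938236  0.9822829] [ 22.9   9.3 -34.4 129.2  40.7  23.6  31.8]
```

View pics/s9c.png

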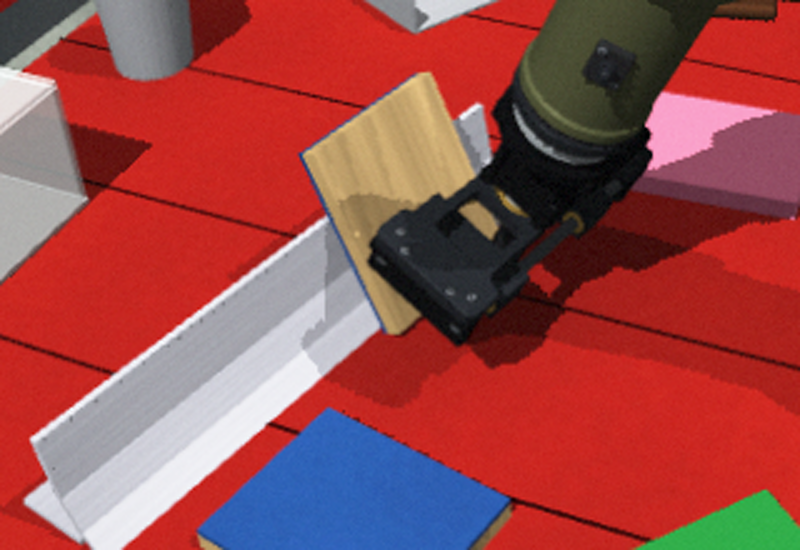

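Request:
step_arm:
  series:
    - {"ax":0,"ay":0,"az":0,"x":0.0029,"y":-0.0007,"z":0,"claw":60}
    - {"ax":0,"ay":0,"az":0,"x":0.0058,"y":-0.0014,"z":0,"claw":60}
    - {"ax":0,"ay":0,"az":0,"x":0.0078,"y":-0.0018,"z":0,"claw":60}
    - {"ax":0,"ay":0,"az":0,"x":0.0078,"y":-0.0018,"z":0,"claw":60}

```text
time_s: 10.25
tool_pos: [0.577, 0.0065, -0.0151]
tool_rot: [179.9, 26.1, 166.7]
force: [-6.2, 1.3, 4.4]
grip_width: 0.0523
```

```bash
python3 - <<'E'
from h import *
o,im=grab('side','s10');print(o['tool_pos'],o['tool_rot'],o['force'],o['qpos'].round(1))
im=cv2.imread('pics/s10.png')
cv2.imwrite('pics/s10c.png',cv2.resize(im[160:380,80:400],None,fx=2.5,fy=2.5,interpolation=cv2.INTER_CUBIC))
E
```

```text
[ 0.57701305  0.00654739 -0.01505556] [179.94165342  26.08283068 166.7383966 ] [-6.17183386  1.31917754  4.40373612] [ 22.8  10.1 -34.1 128.5  41.1  23.9  31.9]
```

View pics/s10c.png

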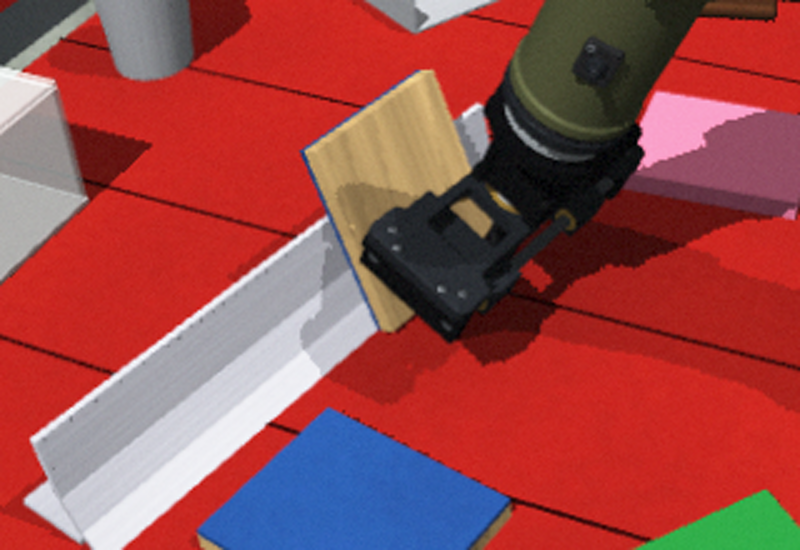

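Request:
step_arm:
  series:
    - {"ax":0,"ay":0,"az":0,"x":-0.008,"y":0.0018,"z":0.001,"claw":60}
    - {"ax":0,"ay":0,"az":0,"x":-0.02,"y":0.0046,"z":0.003,"claw":60}
    - {"ax":0,"ay":0,"az":0,"x":-0.04,"y":0.0093,"z":0.008,"claw":60}
    - {"ax":0,"ay":0,"az":0,"x":-0.065,"y":0.015,"z":0.015,"claw":60}
    - {"ax":1,"ay":4,"az":0,"x":-0.085,"y":0.02,"z":0.035,"claw":60}
    - {"ax":2,"ay":9,"az":0,"x":-0.085,"y":0.02,"z":0.065,"claw":60}
    - {"ax":3.3,"ay":14,"az":0,"x":-0.085,"y":0.02,"z":0.1,"claw":60}
    - {"ax":4.6,"ay":20,"az":0,"x":-0.085,"y":0.02,"z":0.14,"claw":60}
    - {"ax":5.9,"ay":25.3,"az":0,"x":-0.085,"y":0.02,"z":0.18,"claw":60}
    - {"ax":5.9,"ay":25.3,"az":0,"x":-0.085,"y":0.02,"z":0.215,"claw":60}
    - {"ax":5.9,"ay":25.3,"az":0,"x":-0.085,"y":0.02,"z":0.215,"claw":60}

```text
time_s: 11.4
tool_pos: [0.4963, 0.0272, 0.2056]
tool_rot: [179.8, 0.7, 166.7]
force: [0.4, 0.8, -0.2]
grip_width: 0.0521
```

```bash
python3 - <<'E'
from h import *
o,im=grab('side','s11');print(o['tool_pos'],o['tool_rot'],o['force'],o['qpos'].round(1))
grab('top','t11')
O=np.array([.611,.095,0]);n=np.array([.974,-.2257,0]);t=np.array([.2257,.974,0]);z=np.array([0,0,1])
print(proj(cam('side'),[O+.049*n-.0937*t+s*.055*t+.121*z for s in(1,-1)]+[O-.0937*t+s*.055*t for s in(1,-1)]))
E
```

```text
[0.49628859 0.02722299 0.20558148] [179.81034589   0.70567148 166.73987073] [ 0.42999569  0.79621853 -0.22412736] [ 2.690e+01  2.000e-01 -3.290e+01  1.034e+02  1.000e-01  7.570e+01
  7.070e+01]
[[199.42947379 217.17604455]
 [246.06395137 185.19536692]
 [231.16472554 288.77799101]
 [272.97683481 253.24420969]]
```

View pics/s11.png

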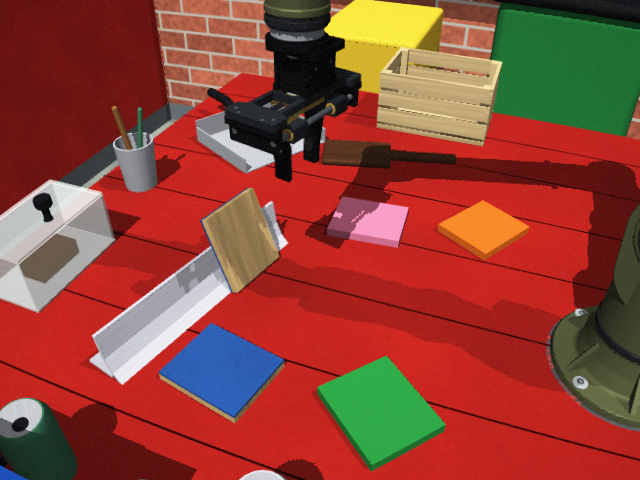

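Request:
step_arm:
  series:
    - {"ax":0,"ay":0,"az":0,"x":0.03,"y":-0.007,"z":0,"claw":60}
    - {"ax":0,"ay":0,"az":0,"x":0.065,"y":-0.015,"z":0,"claw":60}
    - {"ax":0,"ay":0,"az":0,"x":0.1,"y":-0.023,"z":0,"claw":60}
    - {"ax":0,"ay":0,"az":0,"x":0.14,"y":-0.0325,"z":0,"claw":60}
    - {"ax":0,"ay":0,"az":0,"x":0.179,"y":-0.0415,"z":0,"claw":60}
    - {"ax":0,"ay":0,"az":0,"x":0.179,"y":-0.0415,"z":0,"claw":60}
    - {"ax":0,"ay":0,"az":0,"x":0.179,"y":-0.0415,"z":-0.03,"claw":60}
    - {"ax":0,"ay":0,"az":0,"x":0.179,"y":-0.0415,"z":-0.06,"claw":60}
    - {"ax":0,"ay":0,"az":0,"x":0.179,"y":-0.0415,"z":-0.08,"claw":60}
    - {"ax":0,"ay":0,"az":0,"x":0.179,"y":-0.0415,"z":-0.08,"claw":60}

```text
time_s: 12.5
tool_pos: [0.6675, -0.0144, 0.1158]
tool_rot: [-179.9, -0.3, 166.8]
force: [0.2, 0.1, -0.5]
grip_width: 0.0519
```

```bash
python3 - <<'E'
from h import *
o,im=grab('side','s12');print(o['tool_pos'],o['tool_rot'],o['force'],o['qpos'].round(1))
im=cv2.imread('pics/s12.png')
cv2.imwrite('pics/s12c.png',cv2.resize(im[100:320,80:400],None,fx=2.5,fy=2.5,interpolation=cv2.INTER_CUBIC))
grab('wrist','w12')
E
```

```text
[ 0.66745239 -0.01442763  0.11576546] [-179.94770726   -0.29233084  166.81728679] [ 0.15323818  0.12457434 -0.48721515] [ 21.7  26.5 -30.4  85.2  13.7  72.3  66.5]
```

View pics/s12c.png

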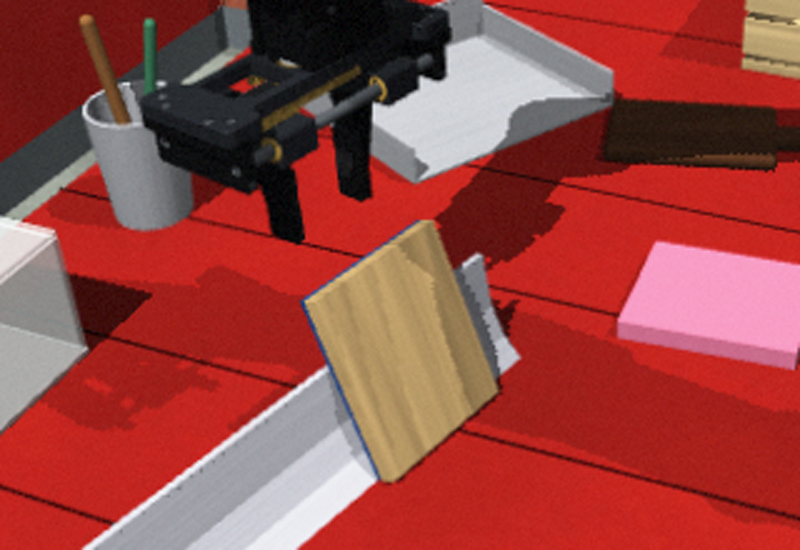

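View pics/w12.png

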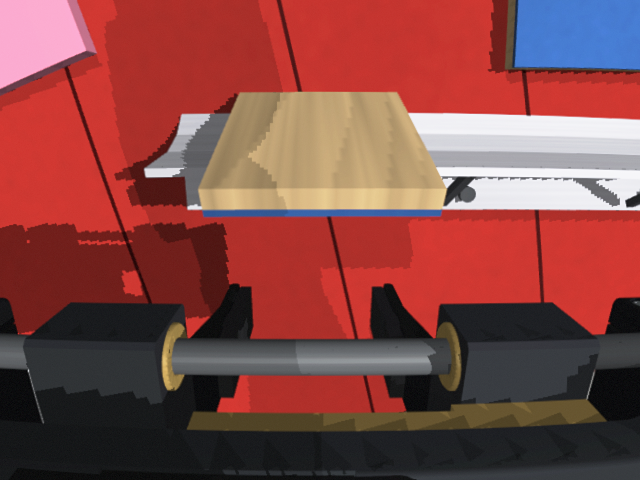

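Request:
step_arm:
  series:
    - {"ax":0,"ay":0,"az":0,"x":0,"y":0,"z":-0.018,"claw":60}
    - {"ax":0,"ay":0,"az":0,"x":0,"y":0,"z":-0.033,"claw":60}
    - {"ax":0,"ay":0,"az":0,"x":0,"y":0,"z":-0.033,"claw":60}
    - {"ax":0,"ay":0,"az":0,"x":-0.0078,"y":0.0018,"z":-0.033,"claw":60}
    - {"ax":0,"ay":0,"az":0,"x":-0.0156,"y":0.0036,"z":-0.033,"claw":60}
    - {"ax":0,"ay":0,"az":0,"x":-0.0214,"y":0.005,"z":-0.033,"claw":60}
    - {"ax":0,"ay":0,"az":0,"x":-0.0273,"y":0.0063,"z":-0.033,"claw":60}
    - {"ax":0,"ay":0,"az":0,"x":-0.0331,"y":0.0077,"z":-0.033,"claw":60}
    - {"ax":0,"ay":0,"az":0,"x":-0.039,"y":0.009,"z":-0.033,"claw":60}
    - {"ax":0,"ay":0,"az":0,"x":-0.039,"y":0.009,"z":-0.033,"claw":60}

```text
time_s: 13.6
tool_pos: [0.6321, -0.0057, 0.0876]
tool_rot: [180.0, 0.2, 166.8]
force: [-0.3, 0.3, -1.1]
grip_width: 0.0522
```

```bash
python3 - <<'E'
from h import *
o,im=grab('side','s13');print(o['tool_pos'],o['tool_rot'],o['force'],o['qpos'].round(1))
im=cv2.imread('pics/s13.png')
cv2.imwrite('pics/s13c.png',cv2.resize(im[100:320,80:400],None,fx=2.5,fy=2.5,interpolation=cv2.INTER_CUBIC))
E
```

```text
[ 0.63212662 -0.00569309  0.08763818] [179.96638239   0.18318426 166.75737556] [-0.32503081  0.28426207 -1.11209694] [ 22.8  23.4 -31.1  92.9  12.9  67.2  65.6]
```

View pics/s13c.png

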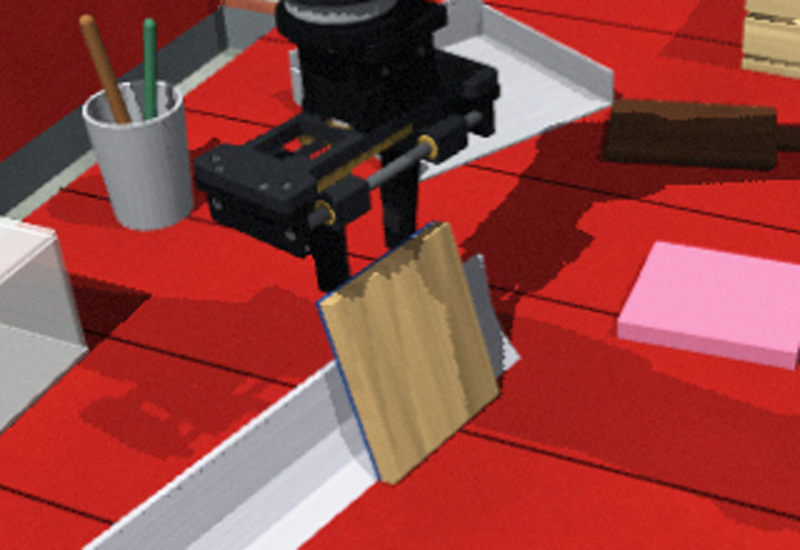

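Request:
step_arm:
  series:
    - {"ax":0,"ay":0,"az":0,"x":-0.0058,"y":0.0014,"z":-0.002,"claw":60}
    - {"ax":0,"ay":0,"az":0,"x":-0.0117,"y":0.0027,"z":-0.004,"claw":60}
    - {"ax":0,"ay":0,"az":0,"x":-0.0175,"y":0.0041,"z":-0.004,"claw":60}
    - {"ax":0,"ay":0,"az":0,"x":-0.0234,"y":0.0054,"z":-0.004,"claw":60}
    - {"ax":0,"ay":0,"az":0,"x":-0.0292,"y":0.0068,"z":-0.004,"claw":60}
    - {"ax":0,"ay":0,"az":0,"x":-0.0351,"y":0.0081,"z":-0.004,"claw":60}
    - {"ax":0,"ay":0,"az":0,"x":-0.0409,"y":0.0095,"z":-0.004,"claw":60}
    - {"ax":0,"ay":0,"az":0,"x":-0.0468,"y":0.0108,"z":-0.004,"claw":60}

```text
time_s: 14.45
tool_pos: [0.5857, 0.0049, 0.0836]
tool_rot: [180.0, 0.2, 166.7]
force: [0.0, 0.8, 0.6]
grip_width: 0.0523
```

```bash
python3 - <<'E'
from h import *
o,im=grab('side','s14');print(o['tool_pos'],o['tool_rot'],o['force'],o['qpos'].round(1))
im=cv2.imread('pics/s14.png')
cv2.imwrite('pics/s14c.png',cv2.resize(im[100:320,80:400],None,fx=2.5,fy=2.5,interpolation=cv2.INTER_CUBIC))
E
```

```text
[0.58566869 0.00494511 0.08358995] [179.9519193    0.20800449 166.7359226 ] [0.02554285 0.77642365 0.5748039 ] [ 24.3  18.2 -32.3  99.9  10.7  64.7  65.5]
```

View pics/s14c.png

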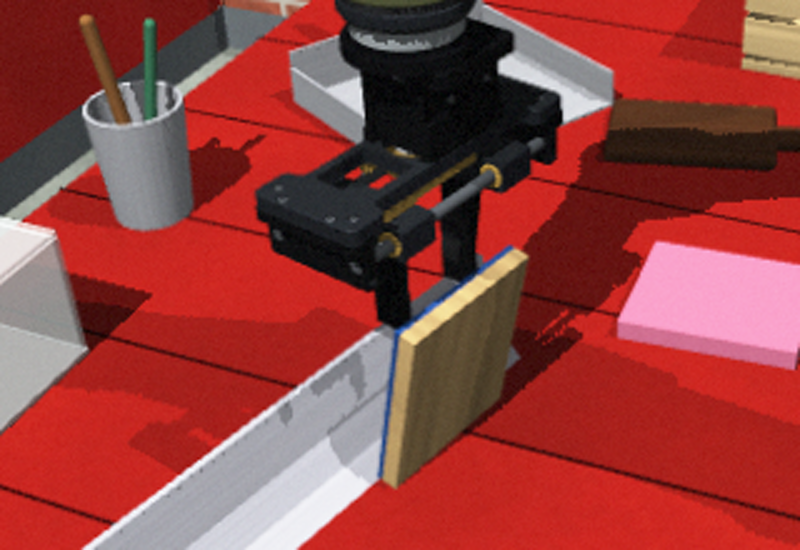

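Request:
step_arm:
  series:
    - {"ax":0,"ay":0,"az":0,"x":-0.0058,"y":0.0014,"z":0,"claw":60}
    - {"ax":0,"ay":0,"az":0,"x":-0.0117,"y":0.0027,"z":0,"claw":60}
    - {"ax":0,"ay":0,"az":0,"x":-0.0175,"y":0.0041,"z":0,"claw":60}
    - {"ax":0,"ay":0,"az":0,"x":-0.0234,"y":0.0054,"z":0,"claw":60}
    - {"ax":0,"ay":0,"az":0,"x":-0.0292,"y":0.0068,"z":0,"claw":60}
    - {"ax":0,"ay":0,"az":0,"x":-0.0351,"y":0.0081,"z":0,"claw":60}
    - {"ax":0,"ay":0,"az":0,"x":-0.0351,"y":0.0081,"z":0,"claw":60}
    - {"ax":0,"ay":0,"az":0,"x":-0.0351,"y":0.0081,"z":0,"claw":60}

```text
time_s: 15.3
tool_pos: [0.5511, 0.0129, 0.0836]
tool_rot: [180.0, 0.2, 166.7]
force: [0.6, -0.8, 0.9]
grip_width: 0.0524
```

```bash
python3 - <<'E'
from h import *
o,im=grab('side','s15');print(o['tool_pos'],o['tool_rot'],o['force'],o['qpos'].round(1))
im=cv2.imread('pics/s15.png')
cv2.imwrite('pics/s15c.png',cv2.resize(im[100:320,80:400],None,fx=2.5,fy=2.5,interpolation=cv2.INTER_CUBIC))
E
```

```text
[0.55109476 0.01287158 0.08363538] [179.95428213   0.22720736 166.73440985] [ 0.60466908 -0.76859635  0.89171576] [ 25.3  14.1 -33.2 104.6   8.6  63.5  65.9]
```

View pics/s15c.png

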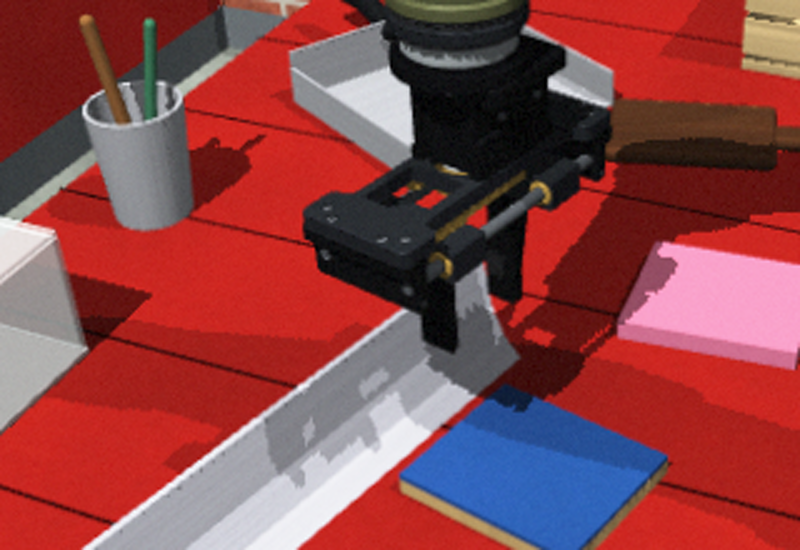

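The board fell flat with its blue face up. I'll lift clear and check.

Request:
step_arm:
  series:
    - {"ax":0,"ay":0,"az":0,"x":0,"y":0,"z":0.03,"claw":60}
    - {"ax":0,"ay":0,"az":0,"x":0,"y":0,"z":0.07,"claw":60}
    - {"ax":0,"ay":0,"az":0,"x":0,"y":-0.04,"z":0.1,"claw":60}
    - {"ax":0,"ay":0,"az":0,"x":0,"y":-0.08,"z":0.12,"claw":60}
    - {"ax":0,"ay":0,"az":0,"x":0,"y":-0.125,"z":0.12,"claw":60}
    - {"ax":0,"ay":0,"az":0,"x":0,"y":-0.17,"z":0.12,"claw":60}
    - {"ax":0,"ay":0,"az":0,"x":0,"y":-0.215,"z":0.12,"claw":60}
    - {"ax":0,"ay":0,"az":0,"x":0,"y":-0.24,"z":0.12,"claw":60}
    - {"ax":0,"ay":0,"az":0,"x":0,"y":-0.24,"z":0.12,"claw":60}
    - {"ax":0,"ay":0,"az":0,"x":0,"y":-0.24,"z":0.12,"claw":60}

```text
time_s: 16.35
tool_pos: [0.5511, -0.2272, 0.2032]
tool_rot: [179.9, 0.2, 166.7]
force: [0.7, -0.3, -0.7]
grip_width: 0.0522
```

```bash
python3 - <<'E'
from h import *
o,_=grab('top','t16'); grab('side','s16'); print(o['force'],o['tool_pos'])
O=np.array([.611,.095,0]);n=np.array([.974,-.2257,0]);t=np.array([.2257,.974,0])
for nm,n_,w in (('t16','top',(145,300,120,340)),('s16','side',(230,430,150,400))):
    im=cv2.imread(f'pics/{nm}.png'); H,S,V=cv2.split(cv2.cvtColor(im,cv2.COLOR_BGR2HSV))
    m=(H>100)&(H<125)&(S>100); k=np.zeros_like(m); k[w[0]:w[1],w[2]:w[3]]=1
    for ct in quad(m&k)[:2]:
        a=cv2.approxPolyDP(ct,6,True).reshape(-1,2); P=onz(cam(n_),a,.015); M=cv2.moments(ct)
        c=onz(cam(n_),[[M['m10']/M['m00'],M['m01']/M['m00']]],.015)[0]; print(nm,cv2.contourArea(ct),P[:,:2].round(3).tolist(),np.linalg.norm(P-np.roll(P,-1,0),axis=1).round(3),'c',c.round(4),'stop frame',((c-O)@n).round(3),((c-O)@t).round(3))
E
```

```text
[ 0.70012754 -0.30643301 -0.66659052] [ 0.55108226 -0.22723247  0.20315692]
t16 4025.0 [[0.578, 0.067], [0.456, 0.092], [0.434, -0.01], [0.556, -0.037]] [0.125 0.105 0.125 0.106] c [0.5047 0.0276 0.015 ] stop frame -0.088 -0.09
t16 3857.0 [[0.607, 0.253], [0.482, 0.274], [0.463, 0.172], [0.588, 0.15]] [0.127 0.105 0.127 0.105] c [0.5333 0.2118 0.015 ] stop frame -0.102 0.096
s16 6036.5 [[0.587, 0.153], [0.602, 0.257], [0.479, 0.279], [0.464, 0.171]] [0.105 0.125 0.108 0.124] c [0.5306 0.218  0.015 ] stop frame -0.106 0.102
s16 3889.0 [[0.578, 0.064], [0.454, 0.096], [0.435, -0.01], [0.556, -0.033]] [0.129 0.108 0.124 0.099] c [0.5028 0.0344 0.015 ] stop frame -0.092 -0.083
```

View pics/t16.png

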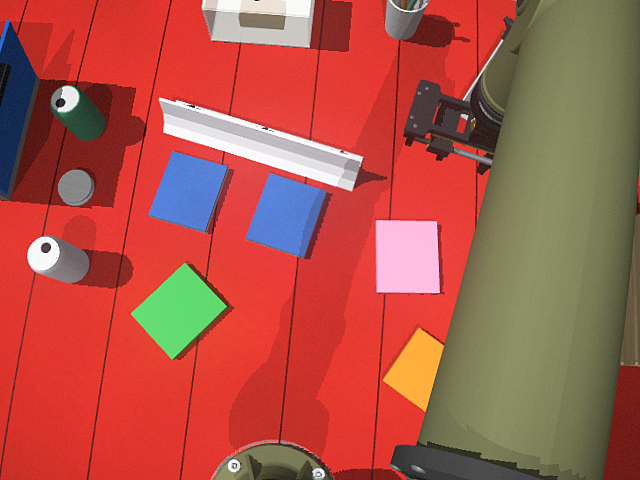

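View pics/s16.png

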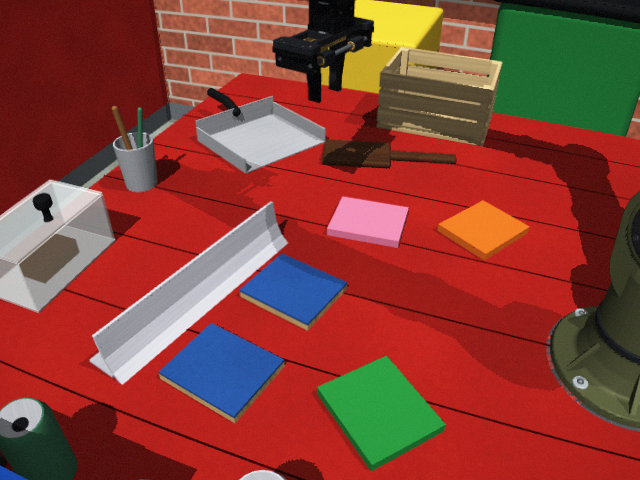

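Both boards lie flat and blue side up, centred near (287,216) and (189,191) in the top view. The blue board has not moved, and the arm is clear.

```bash
python3 -c "
from cell import workorder
print(workorder.sign_off())"
```

```text
the job is handed in; nothing more can be done
None
```

I pushed the bare board up the backstop until it leaned there. I then hooked both fingers behind its top edge and tipped it back, so it fell flat with its blue face up. The job was handed in at about 16.5 s of the 45 s allowed.

**Last checks, top and side cameras:**
- **Turned board:** it is flat and blue face up. Its centre is about 88–92 mm in front of the foot line and 83–90 mm from the backstop's middle.
- **Other board:** its measured position is the same as at the start, to within a millimetre.
- **Arm:** it ended well away from everything, with about 1 N on the force sensor, which is its noise level.

**What disagreed:**
- **Finger length:** the fingertips did not match the stated geometry. They touch the bench when the TCP (tool centre point) reads about −22 mm, so they end about 22 mm behind the TCP instead of 8 mm ahead of it. Because of this, the first push passed over the board without touching it. I found the true height by touch, with about 10 N on the bench, and used it from then on.
- **Camera views:** the top and side cameras differ by about 7 mm on the board centres, which is more than the stated 2 mm calibration but well inside the tolerances.
- **Lean:** I judged the lean from the side picture, which was within a few mm of the expected 68° pose. I could not measure the contact force between board and backstop directly.

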